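Carry a lens blank on a fork to its post

ROBOT

A 7-joint arm with a two-finger parallel gripper is mounted at the origin on a cart in front of the work surface, level with it; the furniture and walls round the work are solid. World frame = base frame: x ahead of the robot, y to its left, z up, the work surface at z = 0. Lengths are in m, angles in rad, forces in N, time in s.
With the tool pointing down it reaches from about 0.4 to 0.875 m from the base axis. Payload 6.5 kg.
Tool frame: the origin (TCP) lies midway between the tips of the shut fingers; the grasp point (between the pads) lies 19 mm behind it (ctrl.grip_depth is the distance from the TCP to the grasp point, in m); z points along the fingers, y is the line along which they close (so a half turn about z gives the same grasp; the last joint's range is limited). The gripper opens to 88 mm and grips with 3 to 60 N. Pads are 18 mm wide; open, the fingers measure 123 mm over their backs; the gripper's body (75 mm by 187 mm) begins 45 mm behind the grasp point.
Start: joints at [-0.066, 0.536, -0.004, 1.538, 0.003, 1.067, -0.071], TCP at [0.65, 0, 0.239] pointing down, gripper open.
Joint ranges: [-2.7, 2.7], [-0.37, 2.16], [-1.27, 1.26], [0.24, 2.4], [-1.31, 4.45], [0.19, 1.91], [-2.76, 2.76]. Speed limits (rad/s): [2.39, 2.39, 3.14, 3.14, 3.14, 3.14, 3.14].

INTERFACE

Orientations are given as a rotation vector (axis times angle).
In Python, from cell import ctrl, snapshot gives the robot as it stands. The module is installed in compiled form; this text tells all that it offers.
- The arm moves only by the tool drive_tool, never from a script. Its argument "series" is a list of rows, each a list of 6 numbers: the shift along the world's x, y, z in cm, then the turn, a rotation vector about the world's x, y, z in degrees. In form: [[x, y, z, rx, ry, rz], ...]. A call has 1 to 10 rows; each row is the pose to reach, as a shift and turn from the pose commanded when the call began; what a row does not reach only later rows make up. A row lasts 1/10 s, in which the tool goes at most 50 mm and 8.59 degrees, less where a joint would pass 70% of its speed; a pose out of reach is approached as far as the arm can. A call with a gripper value outside its range is refused whole. "hand" is the finger opening in cm, from 0 to 8.81, set as the call begins (left out, the last holds). The fingers move at their own pace and stop on an object; "newtons" is the grip in N (left out, the last holds). Time passes only in rows, so rows that repeat a pose let the fingers close. It gives the time, the measured TCP pose, the force, the opening and the grip force at its end, in the units of the state.
- ctrl.observe(): the state, without advancing time (a new reading comes with each control period).
- snapshot(name): name is "scene" or "side" or "wrist"; returns a dict with "img" (480x640x3 uint8, red, green, blue), "mtx" (3x3 intrinsics, pixels), "k1" (the pictures are not rectified: a ray, as slopes to the right and down, at radius r is drawn at 1 + k1 r^2 times it, then the intrinsics apply), "rvec" (rotation vector, rad) and "tvec" (3), from world to camera coordinates, as OpenCV has them. Camera axes: x right, y down, z forward; pixel columns grow to the right and rows downward; lengths in m; the calibration is good to about 2 mm. A picture is of the moment at which its call begins. There is no depth.
- ctrl.close_job(): hands the job in; it is judged then, once.
The state is a dict: "time": time; "joint_pos": joint angles; "joint_velocities": joint speeds; "joint_torque": joint torques, N m; "eef_pos": TCP position; "ee_rot": TCP orientation; "force": force on the tool from outside, world axes, zero at the start; "ft_torque": the same for the moment, N m; "finger_gap": finger opening in m; "gripper_force": force on a finger pad.
Only numpy, scipy, OpenCV 4.12 (cv2) and the standard library are available. Lean on these libraries where they do the work, as an engineer would, in place of code of your own. Each camera call takes 0.05 s, during which the arm holds its last target. There are 200 camera calls.

TASK

A dark round lens blank lies on the prongs of the flat lens fork. Lift the fork by its handle, carry the lens on it, kept level, to the small post with the round foot (not the square one) and lower the fork over the post so that the lens is left lying flat and about centred on the post's head. Then draw the empty fork back out and lay it flat on the bench clear of the post; never touch the lens with the gripper.

Things in the scene. Friction and masses are not known exactly. Their poses are not given: they have to be found in the camera images.
- fork_grip (a point): centre of the fork's dark wooden bar handle (116 long, 16 wide, 26 tall), 25 mm above the fork's underside. x runs along the handle to the prongs, y across it, z up. Steel plate 4 mm thick, 64 mm wide over the two prongs; gap between them 48 mm wide, open in front, from 104 to 169 mm ahead (+x) of this point. Lens lies on the prongs, about 130 mm ahead. 0.22 kg; starts flat on the bench
- lens_center (a point): centre of the loose dark lens blank: a round disc 70 mm in diameter, 7 mm thick in the middle, flat underneath and slightly domed on top, about 30 g; this point is 3.5 mm above its underside. z is the lens's axis. It starts lying on the fork's prongs
- round_post_top (a point): centre of the top face of the right post: fixed to the bench, a round foot 60 mm in diameter and up to 10 mm high, a 12 mm thick stem and a flat round head 28 mm in diameter and 7 mm thick with a thin rubber top; this point is 62 mm above the bench. The head passes freely through the fork's gap
- square_post_top (a point): centre of the top face of the other post, which is to stay empty: the same height (62 mm), but with a square foot 60 mm wide, 8 mm high, and a square head 28 mm wide; fixed to the bench. The posts stand 90 mm or more apart. Behind and to the right of the posts, its front about 0.61 m ahead of the robot base, stands a blue fan box 0.14 m tall: keep the gripper's body clear of it
Things that resemble listed ones, but are neither listed nor needed, are in the scene too. What is shaped like the part that bears lens_center but yellow is not meant.

How it is judged:
By the outcome, as a careful person would: the job done as asked, in the order asked, and still so for the second after the job is handed in, with the robot touching nothing.
It also fails if it takes over 51 s, if anything falls off the work surface, if the arm or the gripper's body presses on something with over 40 N, if the wrist force passes 120 N, or if a joint passes its speed limit or range.

## Working session

There is one attempt and no reset: what is moved stays moved. The work goes in short steps, Python scripts to look and compute and a tool call to move; the robot and the scene stay as the last step left them, time stands still between calls to the robot, and variables do not carry over. Pictures are saved under pics/ and viewed, at most 10 in all, crops included, and the job is handed in when it is done.

Besides the shell and the picture viewer there is one more tool, called as name([rows], argument=value, ...), one row to a line, values as JSON. drive_tool: Moves the arm, as the interface text tells. Its arguments: {"type":"object","properties":{"series":{"type":"array","items":{"type":"array","items":{"type":"number"}}},"hand":{"type":"number"},"newtons":{"type":"number"}},"required":["series"]}

```bash
mkdir -p pics
cat > h.py <<'E'
import numpy as np, cv2
from cell import ctrl, snapshot
def save(n,s): cv2.imwrite(f'pics/{n}.png',s['img'][:,:,::-1])
def ray(s,u,v):
    K=s['mtx'];d=np.array([s['k1'],0,0,0,0.])
    # model: x_d = x(1+k1 r^2)
    p=cv2.undistortPoints(np.array([[[u,v]]],float),K,d)[0,0]
    R=cv2.Rodrigues(np.array(s['rvec'],float))[0];t=np.array(s['tvec'],float).ravel()
    return -R.T@t, R.T@np.array([p[0],p[1],1.])
def onz(s,u,v,z):
    c,d=ray(s,u,v); return c+d*(z-c[2])/d[2]
def proj(s,P):
    return cv2.projectPoints(np.array(P,float).reshape(-1,1,3),np.array(s['rvec'],float),np.array(s['tvec'],float),s['mtx'],np.array([s['k1'],0,0,0,0.]))[0][:,0]
E
python3 - <<'E'
from h import *
import pickle
S={n:snapshot(n) for n in("scene","side","wrist")}
pickle.dump(S,open('s0.pkl','wb'))
for n in S: save(n+'0',S[n]); c,_=ray(S[n],320,240); print(n,c,onz(S[n],320,240,0))
a=np.hstack([S['scene']['img'],S['side']['img']])[:,:,::-1]
print(ctrl.observe())
E
```

```text
scene [-0.16228562  0.54811675  0.44578622] [5.83236827e-01 6.71799194e-02 5.55111512e-17]
side [0.49523017 0.92763533 0.42981805] [ 0.47320456 -0.05881126  0.        ]
wrist [0.65016291 0.07564416 0.38340456] [ 0.65359569 -0.04692594  0.        ]
{'time': 0.15, 'joint_pos': array([-0.06621059,  0.5369895 , -0.00440746,  1.53859246,  0.00261641,
        1.06729699, -0.07120279]), 'joint_velocities': array([ 6.70200514e-04, -2.97125087e-03,  5.58694632e-05, -2.02675103e-03,
        1.57837418e-03,  8.17922574e-04,  7.60678071e-04]), 'joint_torque': array([ 1.87267411e-03, -5.71325254e+01,  9.91865471e-01, -2.51826882e+01,
       -5.61970426e-02,  1.52406085e-02,  1.04863441e-04]), 'eef_pos': array([ 6.49553289e-01, -2.27371314e-05,  2.38063304e-01]), 'ee_rot': array([-2.22080013e+00, -2.22093392e+00,  1.55610992e-03]), 'force': array([0.51814211, 0.2895808 , 0.3135639 ]), 'ft_torque': array([-0.0629109 , -0.00732296,  0.06180062]), 'gripper_force': 0.0, 'finger_gap': 0.08798308400157294}
```

View pics/scene0.png

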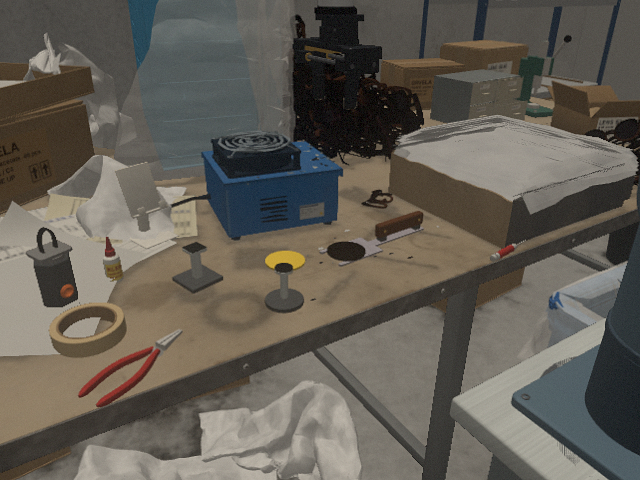

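View pics/side0.png

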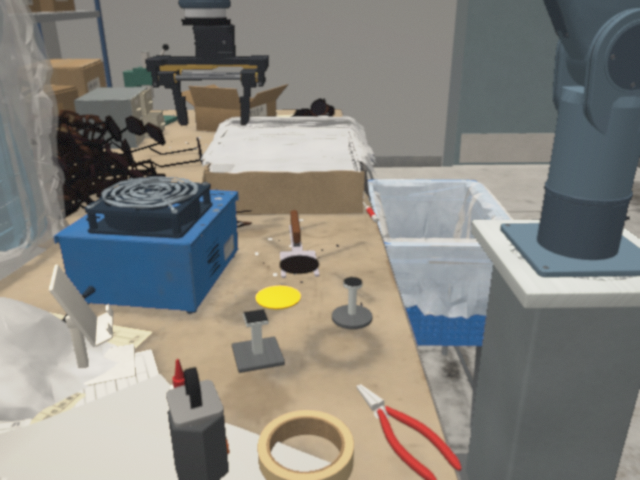

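The scene picture shows the handle at about (399,228), lens (346,251), round post head (284,267) and square head (195,247). In the side picture: handle (296,228), lens (299,264), round head (353,282), square head (257,316), fan box on the left.

Run:
```python
from h import *
import pickle
S=pickle.load(open('s0.pkl','rb'))
def tri(a,b):
    c1,d1=ray(S['scene'],*a);c2,d2=ray(S['side'],*b)
    k=np.linalg.lstsq(np.c_[d1,-d2],c2-c1,rcond=None)[0]
    p,q=c1+d1*k[0],c2+d2*k[1]; return (p+q)/2,np.linalg.norm(p-q)
np.set_printoptions(precision=4,suppress=True)
for n,a,b in[('handle',(399,228),(296,228)),('lens',(346,251),(299,264)),('round',(284,267),(353,282)),('square',(195,247),(257,316)),('yellow',(285,261),(278,297))]: print(n,*tri(a,b))
for n in('scene','side'):
    g=S[n]['img'].astype(int);R,G,B=g[...,0],g[...,1],g[...,2]
    m=((g.max(2)<50)).astype(np.uint8)
    k,l,st,ce=cv2.connectedComponentsWithStats(m)
    print(n,'dark',[(st[i].tolist(),ce[i].round(1).tolist()) for i in range(1,k) if st[i,4]>80 and 200<ce[i][1]<330 and 180<ce[i][0]<430])
    m=((R>G*1.5)&(R<130)&(R>40)).astype(np.uint8)
    k,l,st,ce=cv2.connectedComponentsWithStats(m)
    print(n,'wood',[(st[i].tolist(),ce[i].round(1).tolist()) for i in range(1,k) if st[i,4]>80])
for nm,uv in [('boxL',(391,180)),('boxcorner bottom',(512,240)),('boxleftbottom',(391,195))]: print(nm,onz(S['scene'],*uv,0))
print('box side',onz(S['side'],205,212,0),onz(S['side'],365,212,0))
print('fan',onz(S['side'],63,293,0),onz(S['side'],185,312,0),onz(S['side'],237,240,0))
a=S['scene']['img'][190:300,240:450,::-1];b=S['side']['img'][195:335,220:390,::-1]
a=cv2.resize(a,None,fx=3.6,fy=3.6)[:300,:760] if 0 else cv2.resize(a,(504,264));b=cv2.resize(b,(408,336))
c=np.zeros((600,510,3),np.uint8);c[:264,:504]=a;c[264:,:408]=b;cv2.imwrite('pics/crop.png',c)
```

```text
handle [ 0.5192 -0.0723  0.0186] 0.0028797905793917786
lens [0.5125 0.0567 0.0053] 0.00024342004278120376
round [0.4331 0.2274 0.0602] 0.002235861638356815
square [0.5619 0.3176 0.0609] 0.0019517876574340724
yellow [0.544  0.165  0.0011] 2.1650637509071254e-05
scene dark [([183, 243, 23, 10, 111], [194.2, 247.1]), ([327, 242, 38, 19, 568], [345.9, 250.8]), ([275, 263, 17, 9, 117], [283.5, 267.2])]
scene wood [([105, 237, 10, 20, 113], [108.6, 248.5]), ([60, 284, 14, 14, 97], [66.7, 290.9]), ([78, 348, 75, 50, 388], [114.0, 370.9]), ([97, 350, 63, 57, 349], [128.8, 384.0])]
side dark [([178, 198, 22, 35, 319], [189.2, 213.1]), ([281, 257, 37, 16, 462], [298.8, 264.4])]
side wood []
boxL [ 0.7713 -0.2614  0.    ]
boxcorner bottom [ 0.3919 -0.2483  0.    ]
boxleftbottom [ 0.6932 -0.1971  0.    ]
box side [ 0.7215 -0.2192 -0.    ] [ 0.3711 -0.2097  0.    ]
fan [0.8857 0.1407 0.    ] [0.6807 0.2046 0.    ] [ 0.6339 -0.0632  0.    ]
```

View pics/wrist0.png

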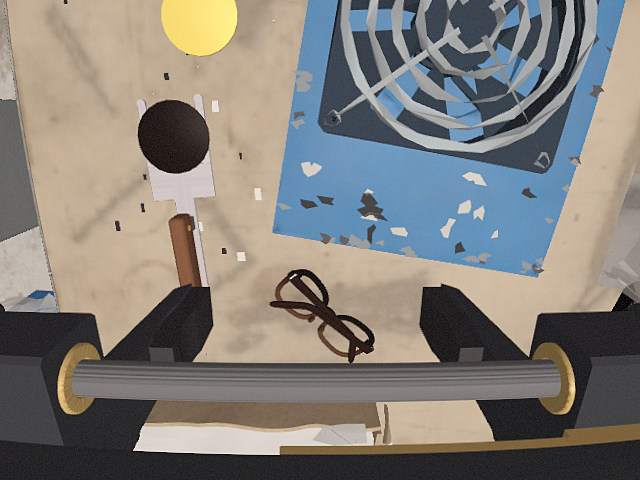

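View pics/crop.png

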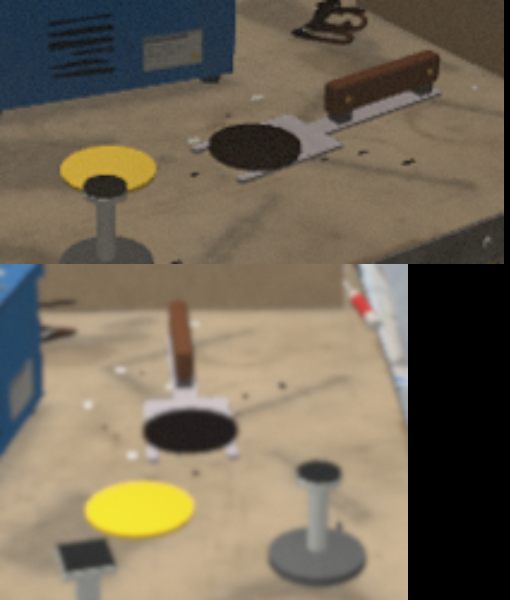

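The wrist picture shows the lens at (174,136), prong tips near (141,101) and (199,97), shoulder corners near (153,200) and (213,194), the handle front end at (182,215), and the fan box's near corner at (272,234). The crop shows the handle in one piece on its two posts.

Run:
```python
from h import *
import pickle
np.set_printoptions(precision=4,suppress=True)
S=pickle.load(open('s0.pkl','rb'));w=S['wrist']
for n,u,v,z in[('tipL',141,101,.004),('tipR',199,97,.004),('shL',153,200,.004),('shR',213,194,.004),('lens',174,136,.009),('hfrontL',172,216,.038),('hfrontR',191,214,.038),('hR back',201,288,.038),('hLback',181,288,.038),('fanc',272,234,.1),('fanc',272,234,.14),('fan2',540,276,.1),('fan3',303,0,.1)]: print(n,onz(w,u,v,z)[:2])
s=S['scene']; o=np.array([240,190])
for n,u,v,z in[('h front top',325,84,.038),('h back top',437,52,.038),('fan bot corner right',232,75,0)]: print(n,onz(s,u/2.4+240,v/2.4+190,z)[:2])
s=S['side']
for n,u,v,z in[('h back top',177,37,.038),('h front top',182,350-264+0,.038),('fan near',43,376-264-264+264,0)]: print(n,onz(s,u/2.4+220,(v if n!='h back top' else 37)/2.4+195,z)[:2])
```

```text
tipL [0.4831 0.0928]
tipR [0.5395 0.0952]
shL [ 0.4844 -0.0033]
shR [0.5465 0.0025]
lens [0.5142 0.0598]
hfrontL [ 0.5156 -0.0115]
hfrontR [ 0.5338 -0.0096]
hR back [ 0.5365 -0.0845]
hLback [ 0.5164 -0.0846]
fanc [ 0.6159 -0.0102]
fanc [0.6208 0.0019]
fan2 [ 0.8321 -0.0457]
fan3 [0.641  0.1519]
h front top [ 0.5186 -0.0128]
h back top [ 0.5202 -0.1297]
fan bot corner right [ 0.6377 -0.0081]
h back top [ 0.5245 -0.1221]
h front top [ 0.5185 -0.0149]
fan near [ 0.6313 -0.0551]
```

drive_tool([
  [-3,-1.5,0,0,0,0.5],
  [-6.5,-3.2,0,0,0,1.2],
  [-10,-5,0,0,0,2],
  [-13,-6.5,-2,0,0,2.5],
  [-13,-6.5,-6,0,0,2.5],
  [-13,-6.5,-10,0,0,2.5],
  [-13,-6.5,-12.5,0,0,2.5],
  [-13,-6.5,-13.5,0,0,2.5],
  [-13,-6.5,-13.5,0,0,2.5],
  [-13,-6.5,-13.5,0,0,2.5],
], hand=8.8)

```text
time: 1.15
eef_pos: [0.5208, -0.065, 0.1047]
ee_rot: [2.172, 2.269, 0.001]
force: [1.3, -0.5, -0.6]
finger_gap: 0.0879
gripper_force: 0.0
```

Run:
```python
from h import *
import pickle
s=snapshot('wrist');pickle.dump(s,open('w1.pkl','wb'));save('wrist1',s)
```

```text
(no output)
```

View pics/wrist1.png

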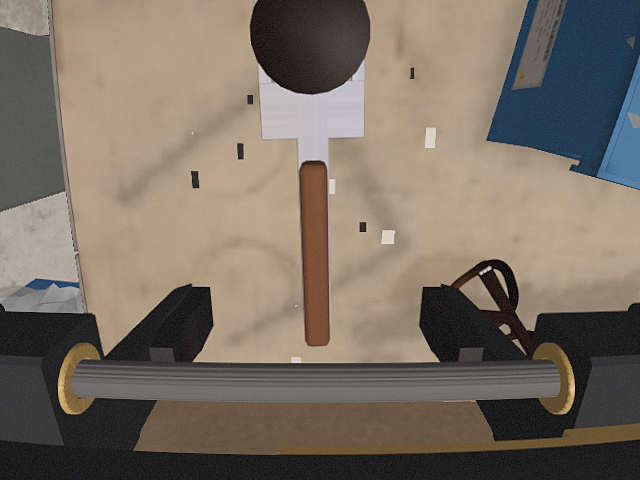

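The handle runs from (313,161) to (317,346), well centred between the fingers; shoulders at (261,139) and (364,137); fan box well to the right.

Run:
```python
from h import *
import pickle
w=pickle.load(open('w1.pkl','rb'))
f,b=onz(w,313.5,161,.038),onz(w,317,346,.038);print(f,b,(f+b)/2,np.degrees(np.arctan2(*(f-b)[1::-1])))
a,c=onz(w,261,139,.004),onz(w,364,137,.004);print(a,c,np.degrees(np.arctan2(*(c-a)[1::-1])), onz(w,309,33,.01),onz(w,487,140,0),onz(w,570,170,0))
```

```text
[ 0.51766038 -0.01232772  0.038     ] [ 0.52470337 -0.12752464  0.038     ] [ 0.52118188 -0.06992618  0.038     ] 93.49863418130359
[ 0.48447243 -0.00376238  0.004     ] [5.48309346e-01 2.25888120e-04 4.00000000e-03] 3.574960391537174 [0.511996   0.05737529 0.01      ] [0.62811001 0.00257844 0.        ] [ 0.68887323 -0.01306584  0.        ]
```

drive_tool([
  [0,0.5,-2,0,0,0.5],
  [0,1,-5,0,0,1],
  [0,1,-7.5,0,0,1],
  [0,1,-8.8,0,0,1],
  [0,1,-9.4,0,0,1],
  [0,1,-9.4,0,0,1],
  [0,1,-9.4,0,0,1],
])

```text
time: 1.9
eef_pos: [0.5209, -0.0552, 0.0108]
ee_rot: [2.152, 2.287, 0.002]
force: [-0.0, 0.4, 1.7]
finger_gap: 0.0878
gripper_force: 0.0
```

drive_tool([
  [0,0,0,0,0,0],
  [0,0,0,0,0,0],
  [0,0,0,0,0,0],
  [0,0,0,0,0,0],
  [0,0,0,0,0,0],
  [0,0,0,0,0,0],
  [0,0,0,0,0,0],
  [0,0,0,0,0,0],
], hand=1, newtons=55)

```text
time: 2.7
eef_pos: [0.52, -0.055, 0.0097]
ee_rot: [-2.152, -2.288, 0.0]
force: [0.3, 0.4, 0.3]
finger_gap: 0.026
gripper_force: 0.0
```

drive_tool([
  [0,0,0,0,0,0],
  [0,0,0,0,0,0],
  [0,0,0,0,0,0],
  [0,0,0,0,0,0],
  [0,0,0,0,0,0],
])

```text
time: 3.2
eef_pos: [0.5199, -0.055, 0.0097]
ee_rot: [-2.152, -2.288, 0.0]
force: [-0.6, 0.4, -0.4]
finger_gap: 0.0153
gripper_force: 55.0
```

drive_tool([
  [0,0,0.2,0,0,0],
  [0,0,0.5,0,0,0],
  [0,0,1,0,0,0],
  [0,0,1.5,0,0,0],
  [0,0,2,0,0,0],
  [0,0,2,0,0,0],
  [0,0,2,0,0,0],
])

```text
time: 3.9
eef_pos: [0.5201, -0.055, 0.0299]
ee_rot: [2.152, 2.288, 0.0]
force: [0.4, -0.0, -2.2]
finger_gap: 0.0157
gripper_force: 55.0
```

Run:
```python
from h import *
import pickle
S={n:snapshot(n) for n in("scene","side","wrist")};pickle.dump(S,open('s2.pkl','wb'))
a=cv2.resize(S['scene']['img'][170:300,240:450],(630,390));b=S['wrist']['img'][0:210,150:470]
c=np.zeros((600,640,3),np.uint8);c[:390,:630]=a;c[390:,:320]=b;c[390:,320:]=cv2.resize(S['side']['img'][190:295,220:380],(320,210))
cv2.imwrite('pics/lift.png',c[:,:,::-1])
```

```text
(no output)
```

View pics/lift.png

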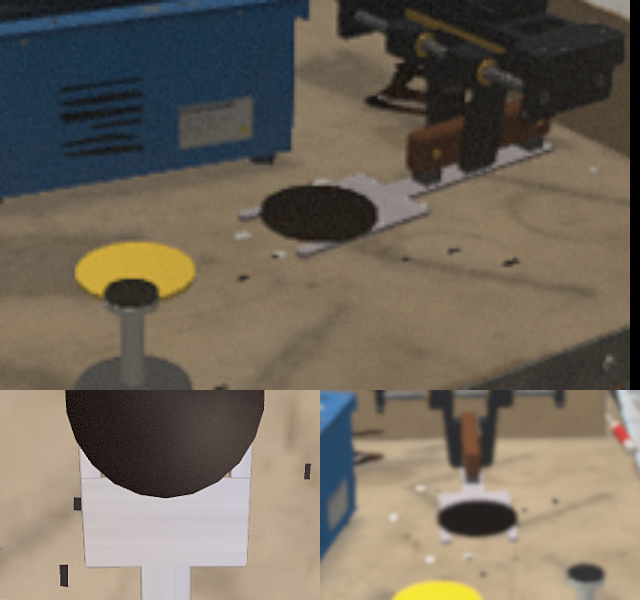

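The lens is riding on the lifted fork, the handle firmly between the pads.

```bash
cat >> h.py <<'E'
def tri(A,a,B,b):
    c1,d1=ray(A,*a);c2,d2=ray(B,*b)
    k=np.linalg.lstsq(np.c_[d1,-d2],c2-c1,rcond=None)[0]
    p,q=c1+d1*k[0],c2+d2*k[1]; return (p+q)/2,np.linalg.norm(p-q)
def dark(s,near,thr=50,rad=40):
    m=(s['img'].max(2)<thr).astype(np.uint8)
    k,l,st,ce=cv2.connectedComponentsWithStats(m)
    i=min((i for i in range(1,k) if 80<st[i,4]<5000),key=lambda i:np.hypot(*(ce[i]-near)))
    return ce[i],st[i]
E
python3 - <<'E'
from h import *
import pickle
S0=pickle.load(open('s0.pkl','rb'));S=pickle.load(open('s2.pkl','rb'))
for s,n1,n2 in((S0,(346,251),(299,264)),(S,(346,241),(299,254))):
    a,x=dark(s['scene'],n1);b,y=dark(s['side'],n2);print(a,x,b,y,tri(s['scene'],a,s['side'],b))
for thr in(60,75):
  a,x=dark(S['scene'],(283.5,267),thr);b,y=dark(S['side'],(353,282),thr);print(thr,a,x,b,y,tri(S['scene'],a,S['side'],b),onz(S['scene'],*a,.062),onz(S['side'],*b,.062))
w=S['wrist'];print('lens wrist vertical',onz(w,315,108,.03))
E
```

```text
[345.91373239 250.79225352] [327 242  38  19 568] [298.8030303  264.35064935] [281 257  37  16 462] (array([0.51291399, 0.05668547, 0.00508686]), np.float64(0.0010676351431109247))
[345.90892857 240.6375    ] [327 232  38  19 560] [298.36568849 253.94130926] [281 247  36  15 443] (array([0.51334779, 0.05724631, 0.0254602 ]), np.float64(0.0013043964406474421))
60 [283.21705426 267.31007752] [275 263  17  10 129] [298.25       253.94444444] [280 247  37  16 468] (array([0.50014127, 0.18588252, 0.05186739]), np.float64(0.06321883342109504)) [0.43181974 0.22910346 0.062     ] [0.51171875 0.13726628 0.062     ]
75 [283.42253521 267.54929577] [275 263  18  10 142] [352.52083333 281.29166667] [345 278  16   8  96] (array([0.43347799, 0.2278879 , 0.06038332]), np.float64(7.242034153401049e-05)) [0.43103591 0.22918932 0.062     ] [0.43374282 0.23102394 0.062     ]
lens wrist vertical [0.51507109 0.02382232 0.03      ]
```

drive_tool([
  [-0.2,0,0.2,0,0,0],
  [-0.6,0,0.6,0,0,0],
  [-1.2,0,1.2,0,0,0],
  [-2,0,2,0,0,0],
  [-2.9,0,2.9,0,0,0],
  [-3.8,0,3.8,0,0,0],
  [-4.7,0,4.7,0,0,0],
  [-5.6,0,5.5,0,0,0],
  [-6.4,0,6.1,0,0,0],
  [-7,0,6.5,0,0,0],
])

```text
time: 5.05
eef_pos: [0.4493, -0.055, 0.0954]
ee_rot: [2.152, 2.288, 0.0]
force: [-0.7, -0.2, -2.4]
finger_gap: 0.0156
gripper_force: 55.0
```

drive_tool([
  [-0.4,0.3,0,0,0,0],
  [-0.7,0.8,0,0,0,0],
  [-0.9,1.5,0,0,0,0],
  [-1,2.3,0,0,0,0],
  [-1,3.2,0,0,0,0],
  [-1,4.2,0,0,0,0],
  [-1,5.2,0,0,0,0],
  [-1,6.2,0,0,0,0],
  [-1,7.2,0,0,0,0],
  [-1,8.2,0,0,0,0],
])

```text
time: 6.05
eef_pos: [0.44, 0.0279, 0.0947]
ee_rot: [-2.152, -2.288, 0.0]
force: [-0.1, 0.4, -2.0]
finger_gap: 0.0158
gripper_force: 55.0
```

drive_tool([
  [0,1,0,0,0,0],
  [0,2,0,0,0,0],
  [0,3,0,0,0,0],
  [0,4,0,0,0,0],
  [0,5,0,0,0,0],
  [0,5.9,0,0,0,0],
  [0,6.5,0,0,0,0],
  [0,6.8,0,0,0,0],
  [0,6.8,0,0,0,0],
  [0,6.8,0,0,0,0],
])

```text
time: 7.05
eef_pos: [0.4399, 0.0946, 0.0947]
ee_rot: [2.153, 2.288, -0.001]
force: [-0.8, -0.6, -1.3]
finger_gap: 0.0154
gripper_force: 55.0
```

Run:
```python
from h import *
import pickle
S={n:snapshot(n) for n in("scene","side","wrist")};pickle.dump(S,open('s3.pkl','wb'))
p=np.array([.4335,.2285,.062]);print(ctrl.observe()['eef_pos'])
q=np.array([.4335,.2085,.09])
a,x=dark(S['scene'],proj(S['scene'],q)[0]);b,y=dark(S['side'],proj(S['side'],q)[0]);print(a,x,b,y,tri(S['scene'],a,S['side'],b))
u=[tuple(int(t) for t in proj(S[n],q)[0]) for n in('scene','side')];print(u)
def cr(s,c,w,h,W,H): x0=max(0,c[0]-w//2);y0=max(0,c[1]-h//2);return cv2.resize(s['img'][y0:y0+h,x0:x0+w],(W,H))
c=np.vstack([np.hstack([cr(S['scene'],u[0],150,130,345,300),cr(S['side'],u[1],150,130,345,300)]),np.hstack([cv2.resize(S['wrist']['img'],(400,300)),np.zeros((300,290,3),np.uint8)])])
cv2.imwrite('pics/over.png',c[:,:,::-1])
```

```text
[0.43997401 0.09450235 0.09470329]
[295.61457109 246.24089307] [273 235  46  23 851] [352.06386067 256.16690856] [330 247  45  19 689] (array([0.43322474, 0.20683528, 0.09021112]), np.float64(0.000603507306286875))
[(294, 246), (351, 256)]
```

View pics/over.png

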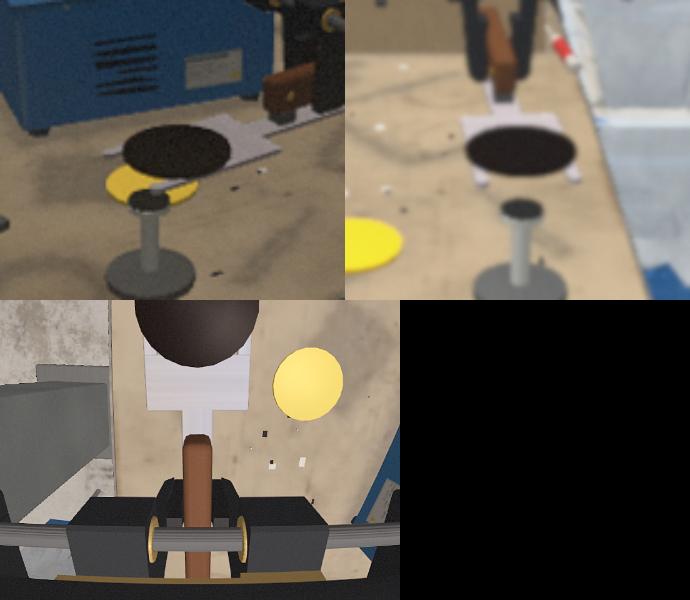

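The lens sits square on the fork at scene (296,246), just short of the post head below at about (283,267). 21 mm left in y.

drive_tool([
  [0,0.2,0,0,0,0],
  [0,0.6,0,0,0,0],
  [0,1.1,0,0,0,0],
  [0,1.6,0,0,0,0],
  [0,1.9,-0.2,0,0,0],
  [0,2.1,-0.6,0,0,0],
  [0,2.1,-1.1,0,0,0],
  [0,2.1,-1.5,0,0,0],
  [0,2.1,-1.7,0,0,0],
  [0,2.1,-1.7,0,0,0],
])

```text
time: 8.2
eef_pos: [0.4397, 0.1157, 0.0773]
ee_rot: [-2.153, -2.288, 0.001]
force: [-0.1, -0.0, -2.5]
finger_gap: 0.0156
gripper_force: 55.0
```

Run:
```python
from h import *
S={n:snapshot(n) for n in("scene","side")}
print(ctrl.observe()['eef_pos'])
q=np.array([.4335,.2285,.074])
a,x=dark(S['scene'],proj(S['scene'],q)[0]);b,y=dark(S['side'],proj(S['side'],q)[0]);print(a,x,b,y,tri(S['scene'],a,S['side'],b))
```

```text
[0.44001311 0.1158523  0.07767673]
[283.31959911 260.3596882 ] [260 249  47  24 898] [353.0546875  273.80859375] [331 264  46  21 768] (array([0.43305852, 0.22806858, 0.07260495]), np.float64(0.00048302843483322936))
```

drive_tool([
  [0,0,-0.2,0,0,0],
  [0,0,-0.4,0,0,0],
  [0,0,-0.6,0,0,0],
  [0,0,-0.8,0,0,0],
  [0,0,-0.95,0,0,0],
  [0,0,-1.1,0,0,0],
  [0,0,-1.3,0,0,0],
  [0,0,-1.6,0,0,0],
  [0,0,-2,0,0,0],
  [0,0,-2.4,0,0,0],
])

```text
time: 9.3
eef_pos: [0.44, 0.116, 0.0534]
ee_rot: [2.153, 2.288, -0.0]
force: [0.7, 0.5, -2.2]
finger_gap: 0.0157
gripper_force: 55.0
```

drive_tool([
  [0,0,-0.4,0,0,0],
  [0,0,-0.8,0,0,0],
  [0,0,-1.2,0,0,0],
  [0,0,-1.2,0,0,0],
  [0,0,-1.2,0,0,0],
])

```text
time: 9.8
eef_pos: [0.4399, 0.116, 0.0416]
ee_rot: [-2.152, -2.288, 0.0]
force: [-0.3, -0.6, -2.5]
finger_gap: 0.0155
gripper_force: 55.0
```

Run:
```python
from h import *
S={n:snapshot(n) for n in("scene","side")}
q=np.array([.4335,.2285,.065])
u=[proj(S[n],q)[0] for n in('scene','side')]
a,x=dark(S['scene'],u[0]);b,y=dark(S['side'],u[1]);print(a,x,b,y,tri(S['scene'],a,S['side'],b))
def cr(s,c,w,h,W,H): x0=int(c[0])-w//2;y0=int(c[1])-h//2;return cv2.resize(s['img'][y0:y0+h,x0:x0+w],(W,H))
cv2.imwrite('pics/down.png',np.hstack([cr(S[n],c,160,160,400,400) for n,c in zip(('scene','side'),u)])[:,:,::-1])
```

```text
[283.12040134 265.94648829] [260 254  47  25 897] [352.93686869 279.80681818] [331 269  45  23 792] (array([0.43306149, 0.22861327, 0.06332956]), np.float64(0.00043815885371069276))
```

View pics/down.png

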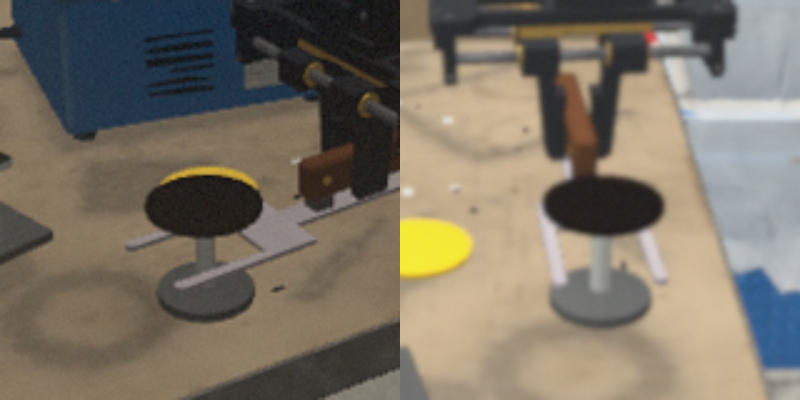

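The lens lies flat and centred on the round post's head, the fork well below it with the stem in the gap. Now draw back along the fork axis.

drive_tool([
  [0.01,-0.2,0,0,0,0],
  [0.04,-0.7,0,0,0,0],
  [0.1,-1.5,0,0,0,0],
  [0.15,-2.5,0,0,0,0],
  [0.2,-3.6,0,0,0,0],
  [0.3,-4.8,0,0,0,0],
  [0.35,-6,0,0,0,0],
  [0.45,-7.2,0,0,0,0],
  [0.5,-8.4,0,0,0,0],
  [0.6,-9.6,0,0,0,0],
])

```text
time: 10.9
eef_pos: [0.4459, 0.0189, 0.0417]
ee_rot: [-2.153, -2.288, 0.0]
force: [0.6, 0.1, -2.1]
finger_gap: 0.0153
gripper_force: 55.0
```

drive_tool([
  [0.3,-1.2,0,0,0,0],
  [1,-2.4,0,0,0,0],
  [1.8,-3.6,0,0,0,0],
  [2.6,-4.6,-0.3,0,0,0],
  [3.2,-5.2,-0.8,0,0,0],
  [3.4,-5.4,-1.4,0,0,0],
  [3.4,-5.4,-2,0,0,0],
  [3.4,-5.4,-2.5,0,0,0],
  [3.4,-5.4,-2.8,0,0,0],
  [3.4,-5.4,-2.9,0,0,0],
])

```text
time: 11.9
eef_pos: [0.4795, -0.0335, 0.0122]
ee_rot: [-2.151, -2.289, 0.001]
force: [0.9, 0.2, -1.9]
finger_gap: 0.0158
gripper_force: 55.0
```

drive_tool([
  [0,0,-0.1,0,0,0],
  [0,0,-0.2,0,0,0],
  [0,0,-0.25,0,0,0],
  [0,0,-0.28,0,0,0],
  [0,0,-0.28,0,0,0],
])

```text
time: 12.4
eef_pos: [0.4801, -0.034, 0.01]
ee_rot: [2.152, 2.288, 0.0]
force: [0.7, 0.2, -2.1]
finger_gap: 0.0156
gripper_force: 55.0
```

drive_tool([
  [0,0,0,0,0,0],
  [0,0,0,0,0,0],
  [0,0,0,0,0,0],
  [0,0,0,0,0,0],
  [0,0,0,0,0,0],
  [0,0,0,0,0,0],
  [0,0,0,0,0,0],
  [0,0,0,0,0,0],
], hand=6)

```text
time: 13.2
eef_pos: [0.48, -0.034, 0.0099]
ee_rot: [2.153, 2.288, 0.0]
force: [0.8, 0.4, -1.0]
finger_gap: 0.0602
gripper_force: 0.0
```

drive_tool([
  [0,0,0.5,0,0,0],
  [0,0,1.5,0,0,0],
  [0,0,3,0,0,0],
  [0,0,5,0,0,0],
  [0,0,7.5,0,0,0],
  [0,0,10,0,0,0],
  [0,0,12,0,0,0],
  [0,0,13,0,0,0],
  [0,0,13,0,0,0],
  [0,0,13,0,0,0],
])

```text
time: 14.2
eef_pos: [0.4796, -0.034, 0.1396]
ee_rot: [-2.152, -2.288, 0.0]
force: [-0.4, 0.2, -1.1]
finger_gap: 0.0599
gripper_force: 0.0
```

Run:
```python
from h import *
S={n:snapshot(n) for n in("scene","side")}
q=np.array([.4335,.2285,.065])
u=[proj(S[n],q)[0] for n in('scene','side')]
a,x=dark(S['scene'],u[0]);b,y=dark(S['side'],u[1]);print(a,b,tri(S['scene'],a,S['side'],b))
cv2.imwrite('pics/end.png',np.hstack([cv2.resize(S[n]['img'][150:350,c:c+200],(400,400)) for n,c in(('scene',240),('side',240))])[:,:,::-1])
```

```text
[283.12975391 265.98210291] [353.00384123 279.95518566] (array([0.43299531, 0.22866264, 0.06321494]), np.float64(0.0006188600287445349))
```

View pics/end.png

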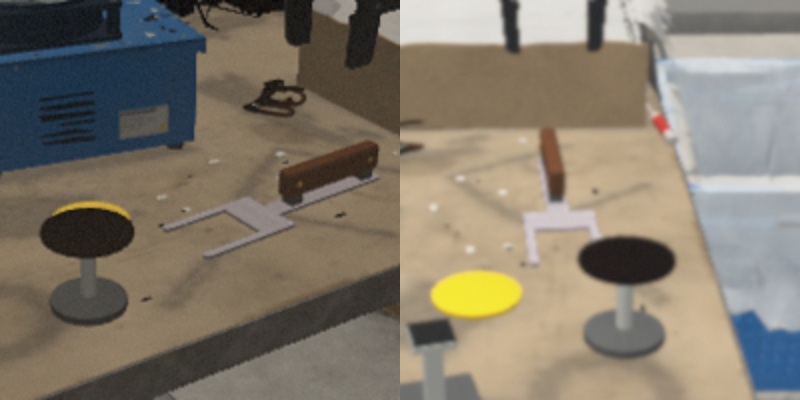

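The lens rests flat and centred on the round post, the fork lies flat on the bench clear of it, and the gripper is free.

```bash
python3 -c "
from cell import ctrl
print(ctrl.close_job())"
```

```text
the job is handed in; nothing more can be done
None
```

The lens lies flat and centred on the round-footed post, the empty fork lies flat on the bench clear of it, and the job was handed in at about 14 s on the robot's clock.

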